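Turn the round coaster cork side up on the draining board

ROBOT

A 6-joint arm with a two-finger parallel gripper is mounted at the origin on the work surface. World frame = base frame: x ahead of the robot, y to its left, z up, the work surface at z = 0. Lengths are in m, angles in rad, forces in N, time in s.
With the tool pointing down it reaches from about 0.35 to 0.975 m from the base axis. Payload 17.4 kg.
Tool frame: the origin (TCP) lies midway between the tips of the shut fingers; the grasp point (between the pads) lies 19 mm behind it; z points along the fingers, y is the line along which they close (so a half turn about z gives the same grasp; the last joint's range is limited). The gripper opens to 85 mm and grips with 20 to 120 N. Pads are 22 mm wide; open, the fingers measure 114 mm over their backs; the gripper's body (76 mm by 85 mm) begins 54 mm behind the grasp point. The pads swing forward as they close: fully open they stand 13 mm farther back than shut.
Start: joints at [-1.31, 0.116, 1.442, -0, 1.584, -0.038], TCP at [0.199, -0.645, 0.231] pointing down, gripper open.
Joint ranges: [-2.83, 2.83], [-0.83, 2.19], [0.07, 2.5], [-1.14, 4.28], [0.01, 3], [-2.97, 2.97]. Speed limits (rad/s): [1.89, 1.89, 2.22, 3.14, 3.14, 3.14].

INTERFACE

Orientations are given as a rotation vector (axis times angle).
In Python, from plant import ctrl, effector, kinematics, get_image, get_calibration gives the robot as it stands. Calls block until the motion is done:
- ctrl.move_ptp(position, orientation): joint-space move of the TCP to a pose.
- ctrl.move_linear(position, ori=None, speed=0.15, guard=None): straight line of the TCP; ori=None keeps the orientation; speed is the mean speed in m/s. With guard (N) it stops when the force on the tool has changed by that much, and returns True; else False.
- ctrl.movej(angles): joint-space move.
- effector.command_gripper(opening): finger opening in m; the grip force is fixed at half the most; returns when the fingers have stopped.
- ctrl.hold(seconds).
- kinematics.ik(position, orientation): joint angles nearest the present ones, or None.
- ctrl.read_state(): the state.
- get_image(name): name is "scene" or "top" or "wrist"; returns (picture, depth): 384x512x3 uint8, red, green, blue; 384x512 float32, m along the optical axis (not along the pixel's ray), 0 where there is no reading.
- get_calibration(name): a dict with "fx", "fy", "cx", "cy" (pixels), "R" (3x3) and "t" (3): a world point X has camera coordinates R X + t. Camera axes: x right, y down, z forward; pixel columns grow to the right and rows downward; lengths in m; the calibration is good to about 2 mm. The wrist camera is an equidistant fisheye: a pixel r from the principal point sees the ray r / f radians off the axis. A picture is of the moment at which its call begins: read the wrist's pose just before it. get_calibration takes no time and is no camera call; for the wrist camera it gives the pose at the moment of the call.
A pose or a line that the arm cannot do raises ctrl.MotionError and nothing moves.
- ctrl.job_done(): hands the job in; it is judged then, once.
The state is a dict: "clock": time; "joint_pos": joint angles; "joint_vel": joint speeds; "joint_torque": joint torques, N m; "tool_pos": TCP position; "ee_rot": TCP orientation; "wrist_force": force on the tool from outside, world axes, zero at the start; "ft_torque": the same for the moment, N m; "finger_gap": finger opening in m; "grip_force": force on a finger pad.
Only numpy, scipy, OpenCV 4.12 (cv2) and the standard library are available. Lean on these libraries where they do the work, as an engineer would, in place of code of your own. Each camera call takes 0.05 s, during which the arm holds its last target. There are 200 camera calls.

TASK

Pick up the turner by its handle, slide its blade under the overhanging edge of the round coaster and flip the coaster over, so that it lies flat with its cork side up on the raised half of the draining board. Do it with the turner only: do not touch the round coaster with the fingers or the arm, and leave the square coaster as it is. Then stand the turner back on its blade on the bare ledge and let go.

Things in the scene. Friction and masses are not known exactly. Their poses are not given: they have to be found in the camera images.
- turner_grip (a point): Cranked turner standing on its flat steel blade (170 g): centre of its level wooden handle, 20 wide x 20 high, 18 ahead to 72 mm behind this point, 65 mm above the ledge. x: to the blade, y: across, z: up. Blade level, 64 wide, 3 thick, underside 65 mm below the point, from 50 to 130 mm ahead (straight front edge); thin shank to the handle. At first it points to +y of the room, up to 35 deg off.
- coaster: Round coaster to flip: loose wooden disc, 100 mm across, 8 thick, 60 g. Origin: centre of its cork face, down at first; z from cork to wood face. It lies 20 mm above the ledge on the board's lower half, far rim 2-4 mm from the step, near rim 36-38 mm past the board's front edge with free space below. Levered up there, its far rim catches on the step; past upright it falls onto the raised half.
- square_coaster: Bystander beside the round coaster, on either side of it: square coaster of the same wood and cork, 96 x 96 x 8 mm, overhanging the board alike, its centre about 130 mm from the round one's. Origin: centre of its underside. Leave it alone.
- board: Fixed stepped wooden draining board on the ledge, 270 mm along x, 200 along y. Origin: on the ledge under the middle of the step; x along the step, y from the lower to the raised half. Lower half: y = -66 (front edge) to 0, 20 mm high. Raised half: y = 0 to 134, 26 mm high. The coasters lie on the lower half at x = -65 and +65 mm.
There are look-alikes about, which are no part of the job. Of the things like the part that bears turner_grip, leave any that is green or purple; of the rest the smaller one is meant.

How it is judged:
By the outcome, as a careful person would: the job done as asked, in the order asked, and still so for the second after the job is handed in, with the robot touching nothing.
It also fails if it takes over 54 s, if anything falls off the work surface, if the arm or the gripper's body presses on something with over 40 N, if the wrist force passes 120 N, or if a joint passes its speed limit or range.

## Working session

There is one attempt and no reset: what is moved stays moved. The work goes in short steps, each a Python script; the robot and the scene stay as the last script left them, time stands still between calls to the robot, and variables do not carry over. Pictures are saved under pics/ and viewed, at most 10 in all, crops included, and the job is handed in when it is done.

```bash
ls; mkdir -p pics; python3 - <<'E'
from plant import ctrl, effector, kinematics, get_image, get_calibration
import cv2,numpy as np
for n in("scene","top"):
    p,d=get_image(n); np.savez(f"pics/{n}0.npz",p=p,d=d,**{k:np.array(v) for k,v in get_calibration(n).items()})
    cv2.imwrite(f"pics/{n}0.png",p[:,:,::-1])
    print(n,get_calibration(n))
print(ctrl.read_state())
E
```

```text
pics
scene {'fx': 493.56543689644275, 'fy': 493.56543689644275, 'cx': 255.25810517428457, 'cy': 187.6287833205587, 'R': array([[-0.5470555 ,  0.83708276, -0.00476785],
       [ 0.61037283,  0.39498384, -0.68660962],
       [-0.57286585, -0.37852374, -0.72701066]]), 't': array([ 0.34442133, -0.19578612,  1.64265024])}
top {'fx': 448.22466975895617, 'fy': 448.22466975895617, 'cx': 246.57600745604117, 'cy': 191.4435588675098, 'R': array([[-0.00709691, -0.99989956, -0.01226767],
       [-0.98786212,  0.00891411, -0.15507731],
       [ 0.15517109,  0.0110182 , -0.98782616]]), 't': array([-0.09277153,  0.44680004,  1.31249607])}
{'clock': 0.1, 'joint_pos': array([-1.30981492e+00,  1.16439999e-01,  1.44220213e+00, -1.33261191e-05,
        1.58395382e+00, -3.77772292e-02]), 'joint_vel': array([ 0.00079974, -0.0002125 , -0.00156858, -0.00015933,  0.00129559,
        0.0004229 ]), 'joint_torque': array([ 2.70215423e-03, -7.33669853e+01, -6.33787894e+01, -2.90100786e-05,
        5.17122782e-03,  4.19147102e-05]), 'tool_pos': array([ 0.19863696, -0.64494502,  0.23063237]), 'ee_rot': array([-3.10562230e+00, -4.67397185e-01,  1.96256434e-04]), 'wrist_force': array([ 1.18542068,  0.39724812, -0.20649865]), 'ft_torque': array([0.01471831, 0.01790336, 0.00296856]), 'grip_force': 0.0, 'finger_gap': 0.08524811076847326}
```

View pics/scene0.png

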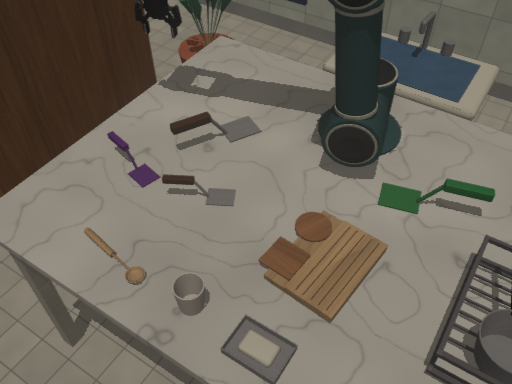

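View pics/top0.png

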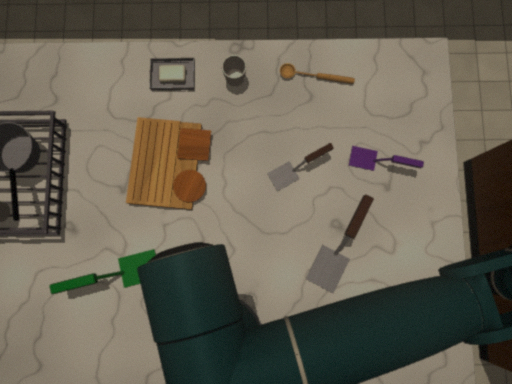

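Both views show the same things. Scene candidates for the turner:
- Small brown: handle (180,180), blade (221,197), top (318,153).
- Large brown: (190,122), top (360,215).
- Purple: (120,142).
- Green: (468,190).
- A wooden ladle at (100,242), which is no turner.

I choose the small brown one. In the top view the round coaster is at (190,186), the square one at (194,144) and the board at (165,163).

```bash
cat > h.py <<'E'
import numpy as np,cv2
def load(n): 
    z=np.load(f"pics/{n}.npz"); return z
def cloud(z):
    d=z['d'];v,u=np.mgrid[:d.shape[0],:d.shape[1]]
    c=np.stack([(u-z['cx'])/z['fx']*d,(v-z['cy'])/z['fy']*d,d],-1)
    return (c-z['t'])@z['R']   # R^T (c-t)
def onplane(z,uv,h):
    uv=np.atleast_2d(uv).astype(float)
    r=np.stack([(uv[:,0]-z['cx'])/z['fx'],(uv[:,1]-z['cy'])/z['fy'],np.ones(len(uv))],-1)@z['R']
    o=-z['R'].T@z['t']; return o+r*((h-o[2])/r[:,2])[:,None]
E
python3 - <<'E'
from h import *
z=load('top0');P=cloud(z);p=z['p']
for (u,v) in [(318,153),(283,177),(300,120),(190,186),(194,144),(150,163),(270,250)]: print((u,v),P[v,u].round(4),p[v,u])
H=P[:,:,2]
c=p[95:235,110:360];cv2.imwrite('pics/crop.png',cv2.resize(c,None,fx=3.2,fy=3.2,interpolation=cv2.INTER_CUBIC)[:,:,::-1])
s=load('scene0');Q=cloud(s)
for (u,v) in [(178,180),(221,197),(300,150),(313,227),(285,258),(345,265)]: print('s',(u,v),Q[v,u].round(4),s['p'][v,u])
c=s['p'][160:325,150:400];cv2.imwrite('pics/crop2.png',cv2.resize(c,None,fx=3.2,fy=3.2,interpolation=cv2.INTER_CUBIC)[:,:,::-1])
E
```

```text
(318, 153) [ 0.5523 -0.308   0.0756] [52 35 26]
(283, 177) [ 0.4946 -0.2086  0.0055] [119 109 102]
(300, 120) [ 0.6778 -0.2661  0.0011] [147 137 118]
(190, 186) [0.4659 0.0755 0.0244] [127  74  33]
(194, 144) [0.5965 0.0645 0.0266] [116  66  30]
(150, 163) [0.5387 0.1994 0.0236] [125  86  44]
(270, 250) [ 0.2718 -0.1652  0.0046] [150 140 121]
s (178, 180) [ 0.5603 -0.3042  0.0692] [56 45 39]
s (221, 197) [ 0.5007 -0.2027  0.0038] [103  98  94]
s (300, 150) [ 0.1957 -0.1131 -0.0014] [147 140 129]
s (313, 227) [0.4691 0.0805 0.0241] [114  80  55]
s (285, 258) [0.5994 0.0705 0.0283] [112  79  55]
s (345, 265) [0.5333 0.2068 0.0245] [123  98  69]
```

View pics/crop.png

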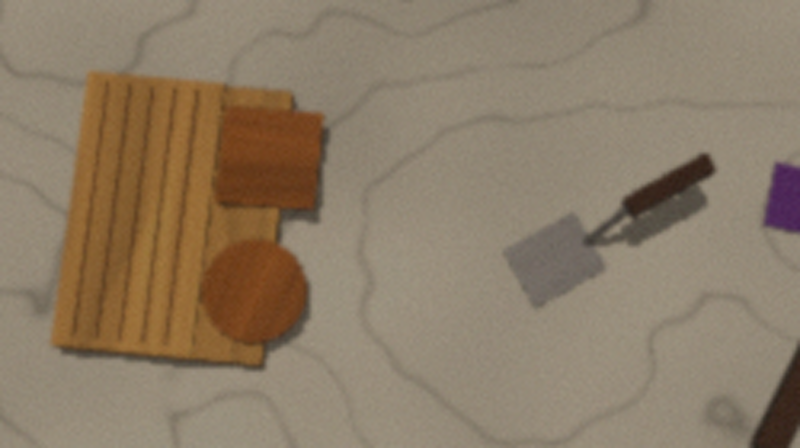

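The crop confirms the small brown turner, with its handle at about (668,185) and blade at (553,258) in the crop. The round coaster is at (254,291), nearer the robot, and the square one at (270,158). Next I fit the poses from both cameras.

```bash
cat > fit.py <<'E'
from h import *
rois={'top0':dict(blade=(262,160,305,192),handle=(302,140,336,168),board=(120,110,215,215)),
 'scene0':dict(blade=(203,186,240,208),handle=(160,172,198,188),board=(255,205,392,320))}
def big(m):
    n,l,s,_=cv2.connectedComponentsWithStats(m.astype(np.uint8),connectivity=4)
    return l==1+np.argmax(s[1:,4])
def fit(n):
    z=load(n);p=cv2.GaussianBlur(z['p'],(3,3),0).astype(int);r=rois[n]
    R,G,B=p[...,0],p[...,1],p[...,2]
    def sub(k,m):
        x0,y0,x1,y1=r[k];o=np.zeros(m.shape,bool);o[y0:y1,x0:x1]=m[y0:y1,x0:x1];return big(o)
    H=cloud(z)[...,2]
    warm=sub('board',(R-B)>np.where(R<90,25,36))
    sat=(R-B)/np.maximum(R,1)
    def rect(m,h):
        v,u=np.nonzero(m);w=onplane(z,np.c_[u,v],h)[:,:2]
        (c,s,a)=cv2.minAreaRect((w*1000).astype(np.float32));return np.round(w.mean(0)*1000,1),np.round(c,1),np.round(s,1),round(a,1)
    hm=sub('handle',(R+G+B)<(190 if n=='top0' else 215)); bl=sub('blade',((R-B)<22)&((R+G+B)<(375 if n=='top0' else 340)))
    print(n,'handle',rect(hm,.075 if n=='top0' else .07),'blade',rect(bl,.003),'board+',rect(warm,.026))
    x0,y0,x1,y1=r['board']
    dark=sub('board',warm&(sat>(.66 if n=='top0' else .455)))
    vis=z['p'].copy()
    for m,c in((hm,(255,0,0)),(bl,(0,255,0)),(warm,(0,0,255)),(dark,(255,255,0))):
        cs,_=cv2.findContours(cv2.resize(m.astype(np.uint8),None,fx=3,fy=3,interpolation=0),cv2.RETR_EXTERNAL,2)
        vis=cv2.resize(z['p'],None,fx=3,fy=3) if vis.shape[0]<500 else vis
        cv2.drawContours(vis,cs,-1,c,1)
    return vis
a=fit('top0')[320:650,340:1020];b=fit('scene0')[500:960,470:1200]
b=cv2.resize(b,None,fx=.57,fy=.57,interpolation=cv2.INTER_AREA)
o=np.zeros((600,800,3),np.uint8);o[:330,:680]=a;o[334:334+b.shape[0],:b.shape[1]]=b
cv2.imwrite('pics/fit.png',o[:,:,::-1])
E
python3 fit.py
```

```text
top0 handle (array([ 552.1, -309. ]), array([ 551.7, -309.5]), array([19.9, 89.8]), 28.9) blade (array([ 502.1, -214.3]), array([ 508.6, -227. ]), array([ 64.6, 122. ]), 28.2) board+ (array([538.9, 146.3]), array([539.7, 140.7]), array([241.5, 278.2]), 84.1)
scene0 handle (array([ 559.1, -305.2]), array([ 558.7, -304.3]), array([30.5, 91.4]), 28.7) blade (array([ 501.7, -207.6]), array([ 504.3, -211.7]), array([66.1, 94.8]), 28.8) board+ (array([552.5, 151.8]), array([543.4, 141.1]), array([237.2, 280.1]), 84.3)
```

View pics/fit.png

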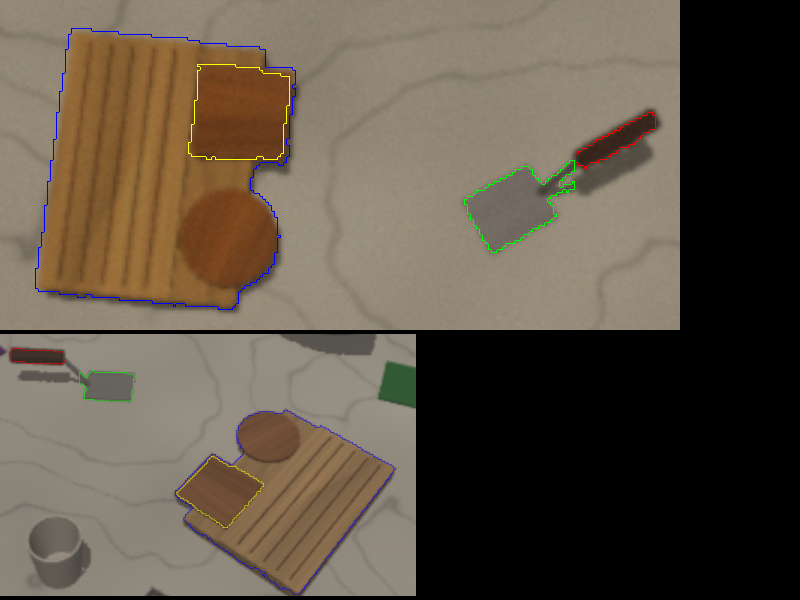

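The top view outlines are clean and scene agrees. Handle centre is (0.552,-0.309) at yaw 119°, and the step centre is about (0.540,0.1255) with board y at 84°. Now hover, check with the wrist camera, and grasp.

```bash
cat >> h.py <<'E'
from scipy.spatial.transform import Rotation as Ro
def ori(yaw,pitch=0):  # tool down, tool x along yaw (deg)
    return (Ro.from_euler('z',yaw,degrees=True)*Ro.from_euler('x',180,degrees=True)).as_rotvec()
E
python3 - <<'E'
from h import *
from plant import ctrl, effector, kinematics, get_image, get_calibration
print('near rim',onplane(load('top0'),[(206.7,185)],.028))
o=ori(118.9); g=np.array([.540,-.2855])
print(ctrl.read_state()['clock'])
ctrl.move_ptp([*g,.16],o)
cal=get_calibration('wrist'); p,d=get_image('wrist')
np.savez('pics/w1.npz',p=p,d=d,**{k:np.array(v) for k,v in cal.items()})
cv2.imwrite('pics/w1.png',p[:,:,::-1]); s=ctrl.read_state(); print(s['clock'],s['tool_pos'],s['joint_pos'],cal)
E
```

```text
near rim [[0.46787196 0.02435433 0.028     ]]
0.1
1.9667 [ 0.53972902 -0.28632029  0.16013923] [-5.29425779e-01  5.20838498e-03  1.67303949e+00 -1.34310234e-04
  1.46315792e+00 -1.03209409e+00] {'fx': 297.3186396354542, 'fy': 297.3186396354542, 'cx': 254.2588461958299, 'cy': 194.49538345210988, 'R': array([[ 8.76289711e-01,  4.81784382e-01,  3.90193851e-04],
       [ 4.55151796e-01, -8.28114243e-01,  3.27205811e-01],
       [ 1.57965775e-01, -2.86549488e-01, -9.44953017e-01]]), 't': array([-0.33524357, -0.50223403,  0.14768787])}
```

View pics/w1.png

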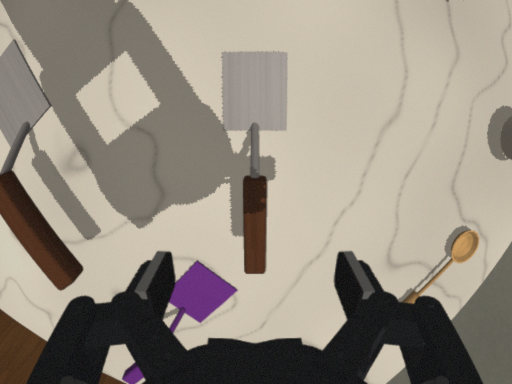

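The wrist view shows the turner centred: blade corners at (222,52) and (287,52), handle ends at (255,177) and (255,273). I'll convert those pixels to positions, grasp, lift, and move near the board to view the coaster.

```bash
cat >> h.py <<'E'
def fish(z,uv,h):
    uv=np.atleast_2d(uv).astype(float);q=(uv-[float(z['cx']),float(z['cy'])])/float(z['fx'])
    r=np.linalg.norm(q,axis=1)+1e-12
    c=np.c_[q/r[:,None]*np.sin(r)[:,None],np.cos(r)]@z['R'];o=-z['R'].T@z['t']
    return o+c*((h-o[2])/c[:,2])[:,None]
E
python3 - <<'E'
from h import *
z=load('w1')
b=fish(z,[(222,52),(287,52),(222,130),(287,130)],.003);h=fish(z,[(255,177),(255.5,273)],.075)
print(b.round(4),h.round(4))
u=h[0]-h[1];u=u[:2];print('len',np.hypot(*u),'yaw',np.degrees(np.arctan2(u[1],u[0])))
u/=np.hypot(*u);print('grip from handle',h[1,:2]+u*.072,h[0,:2]-u*.018)
m=b[:2].mean(0)[:2];v=m-b[2:].mean(0)[:2];print('blade len',np.hypot(*v),'yaw',np.degrees(np.arctan2(v[1],v[0])));v/=np.hypot(*v);print('grip from blade',m-v*.13)
E
```

```text
[[ 0.4496 -0.1881  0.003 ]
 [ 0.5059 -0.1572  0.003 ]
 [ 0.4873 -0.2584  0.003 ]
 [ 0.5451 -0.2266  0.003 ]] [[ 0.5307 -0.2683  0.075 ]
 [ 0.5752 -0.348   0.075 ]]
len 0.09131329017201321 yaw 119.14722227750325
grip from handle [ 0.54011076 -0.28512767] [ 0.53947111 -0.28398068]
blade len 0.07974634084012343 yaw 118.80675962565726
grip from blade [ 0.5404037  -0.28655047]
```

```bash
python3 - <<'E'
from h import *
from plant import ctrl, effector, kinematics, get_image, get_calibration
o=ori(118.9); g=np.array([.540,-.2855])
print(ctrl.move_linear([*g,.045],o,speed=.1,guard=10), ctrl.read_state()['tool_pos'])
effector.command_gripper(0.0)
s=ctrl.read_state(); print(s['finger_gap'],s['grip_force'],s['clock'],s['tool_pos'],s['wrist_force'])
ctrl.move_linear([*g,.105],o,speed=.1)
s=ctrl.read_state();print(s['finger_gap'],s['clock'],s['wrist_force'],s['ft_torque'],s['tool_pos'])
# hover before coaster: tip well back
u=np.array([np.cos(np.radians(84.2)),np.sin(np.radians(84.2))]);x=np.array([u[1],-u[0]])
O=np.array([.5399,.1255]); G=O-.065*x-(.150+.13)*u
ctrl.move_ptp([*G,.105],ori(84.2))
cal=get_calibration('wrist'); p,d=get_image('wrist')
np.savez('pics/w2.npz',p=p,d=d,**{k:np.array(v) for k,v in cal.items()})
cv2.imwrite('pics/w2.png',cv2.resize(p,None,fx=1.5,fy=1.5)[:,:,::-1]); s=ctrl.read_state(); print(s['clock'],s['tool_pos'],G)
E
```

```text
False [ 0.54032622 -0.28568257  0.04576437]
0.019294342971133655 59.833826422691345 3.8833 [ 0.54000689 -0.2855224   0.04511776] [-0.4544393   0.10775105  1.17017733]
0.018996173855482596 4.6333 [-0.05924808 -0.30883239 -2.46586771] [-0.12624293 -0.04451387  0.06050393] [ 0.53978486 -0.28537516  0.10446514]
5.4417 [ 0.4474665  -0.14712154  0.10497809] [ 0.44693699 -0.14649794]
```

View pics/w2.png

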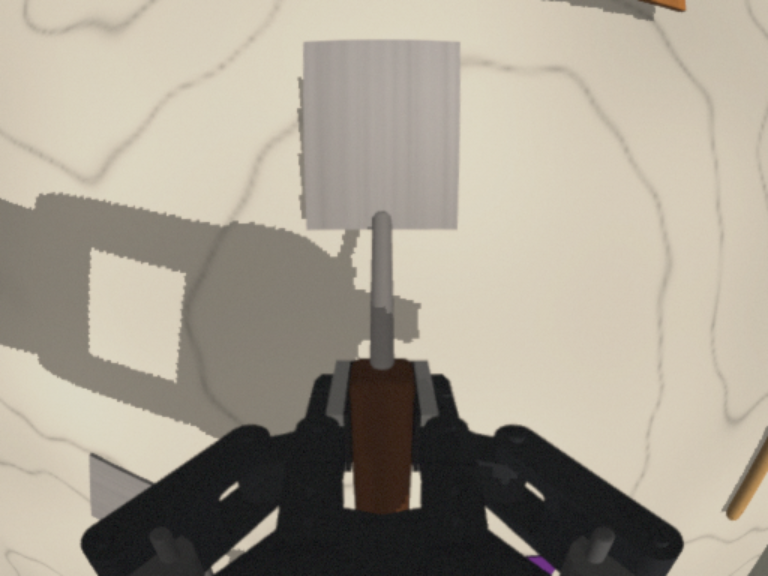

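The turner is held straight and level, with its blade front edge at row 41. The coaster is still out of view, so I take one higher, offset look at it and the board.

```bash
python3 - <<'E'
from h import *
from plant import ctrl, effector, kinematics, get_image, get_calibration
u=np.array([np.cos(np.radians(84.2)),np.sin(np.radians(84.2))]);x=np.array([u[1],-u[0]])
O=np.array([.5399,.1255]); G=O+.03*x-.20*u
ctrl.move_ptp([*G,.20],ori(84.2))
cal=get_calibration('wrist'); p,d=get_image('wrist')
np.savez('pics/w3.npz',p=p,d=d,**{k:np.array(v) for k,v in cal.items()})
cv2.imwrite('pics/w3.png',cv2.resize(p,None,fx=1.5,fy=1.5)[:,:,::-1]); s=ctrl.read_state(); print(s['clock'],s['tool_pos'],G)
E
```

```text
6.1667 [ 0.54919678 -0.07713025  0.19877955] [ 0.54953516 -0.07650783]
```

View pics/w3.png

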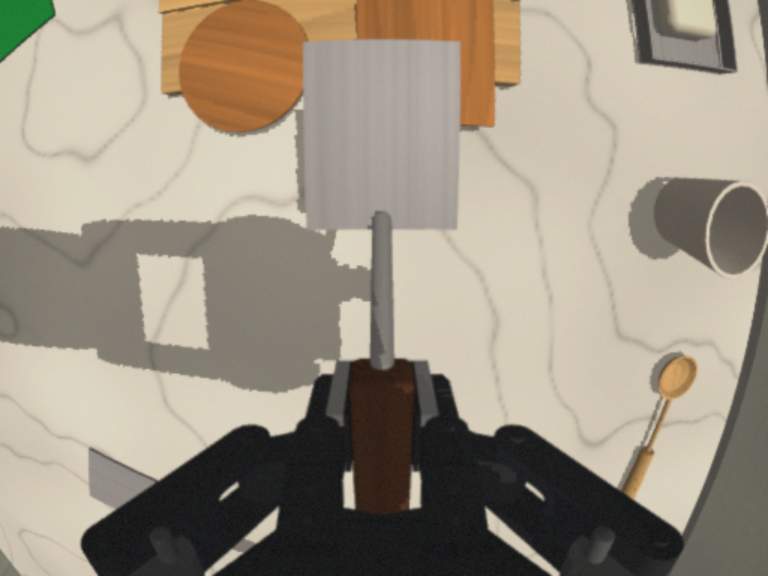

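Visible in the 1.5x view: coaster rim (180,75) to (238,132), board front corners (163,94) and (520,82), left end of the step at about (161,11).

```bash
python3 - <<'E'
from h import *
from scipy.optimize import least_squares
z=load('w3');p=z['p'].astype(int)
hsv=cv2.cvtColor(z['p'],cv2.COLOR_RGB2HSV).astype(int)
for u,v in [(160,40),(115,60),(115,5),(165,20),(160,80),(160,92)]: print((u,v),p[v,u],hsv[v,u])
f=lambda a,h:fish(z,np.array(a)/1.5+[-.17,-.17],h)[:,:2]
R=f([(180,75),(186,100),(205,122),(238,132),(275,124),(182,50),(200,18),(220,4)],.028)
s=least_squares(lambda q:np.hypot(*(R-q[:2]).T)-q[2],[.47,.08,.05]);print('circle',s.x,s.fun.round(4))
E_=f([(163,94),(520,82)],.020);st=f([(161,11)],.026)
d=E_[1]-E_[0];print('front edge',E_,np.hypot(*d),np.degrees(np.arctan2(d[1],d[0])),'mid',E_.mean(0),'step',st)
E
```

```text
(160, 40) [175 113  61] [ 14 166 175]
(115, 60) [178 137  86] [ 17 132 178]
(115, 5) [212 166 101] [ 18 134 212]
(165, 20) [161 104  57] [ 14 165 161]
(160, 80) [168 109  58] [ 14 167 168]
(160, 92) [219 212 192] [ 22  31 219]
circle [0.46813853 0.08043194 0.05227284] [-0.0006  0.0001  0.0003 -0.0003  0.0001  0.0001  0.0006 -0.0004]
front edge [[0.39657826 0.07220838]
 [0.66296465 0.04669464]] 0.26760541247959063 -5.470940995436021 mid [0.52977146 0.05945151] step [[0.40341943 0.13886702]]
```

Estimates agree: coaster centre (0.468,0.080), u = 84.35°. Slide under and begin levering to 35°, with a check there.

```bash
cat >> h.py <<'E'
A=np.radians(84.35);U=np.array([np.cos(A),np.sin(A)]);C=np.array([.468,.0802]);Q=ori(84.35)
def tcp(yp,zt): # tip (front top edge) at C+yp*U, height zt -> TCP
    return [*(C+(yp-.13)*U), zt-.003+.0451]
def arc(th,r=.0705): t=np.radians(th); return tcp(.0515-r*np.cos(t),.020+r*np.sin(t))
E
python3 - <<'E'
from h import *
from plant import ctrl, effector, kinematics, get_image, get_calibration
ctrl.move_linear(tcp(-.095,.15),Q,speed=.2)
ctrl.move_linear(tcp(-.095,.010),Q,speed=.15)
s=ctrl.read_state();print(s['clock'],s['tool_pos'],tcp(-.095,.010),s['wrist_force'])
hit=ctrl.move_linear(tcp(-.019,.010),Q,speed=.05,guard=4)
s=ctrl.read_state();print(hit,s['clock'],s['tool_pos'],tcp(-.019,.010),s['wrist_force'])
if not hit:
    for th in (0,8,16,25,35):
        ctrl.move_linear(arc(th),Q,speed=.04); s=ctrl.read_state();print(th,s['tool_pos']-arc(th),s['wrist_force'].round(2))
for n in('scene','wrist'):
    p,d=get_image(n)
    if n=='scene':a=cv2.resize(p[170:330,200:400],(500,400),interpolation=2)
o=np.zeros((600,800,3),np.uint8);o[:400,:500]=a;b=p[0:200,100:400];o[400:600,500:800]=b
cv2.imwrite('pics/lift.png',o[:,:,::-1])
E
```

```text
8.0167 [ 0.44634402 -0.14381147  0.05296821] [np.float64(0.44584844349624936), np.float64(-0.14370691937602362), 0.0521] [ 0.05662631  0.47038169 -1.5818832 ]
False 9.6833 [ 0.45332286 -0.06827278  0.0521104 ] [np.float64(0.45333074702640513), np.float64(-0.0680761377201223), 0.0521] [-0.16798304 -0.35952834 -2.37241244]
0 [ 1.77648770e-04 -9.96351492e-05  3.61403832e-04] [-0.29 -0.24 -1.74]
8 [ 1.54443669e-04 -1.05549839e-05  2.90507981e-04] [ 0.07  0.76 -1.85]
16 [1.49404341e-04 1.79052001e-06 2.75472444e-04] [ 0.31 -0.11 -1.54]
25 [1.18952393e-04 5.81538973e-05 2.40156479e-04] [ 0.1  -0.24 -1.98]
35 [1.11150347e-04 8.50817616e-05 2.06596714e-04] [-0.22 -0.55 -1.92]
```

View pics/lift.png

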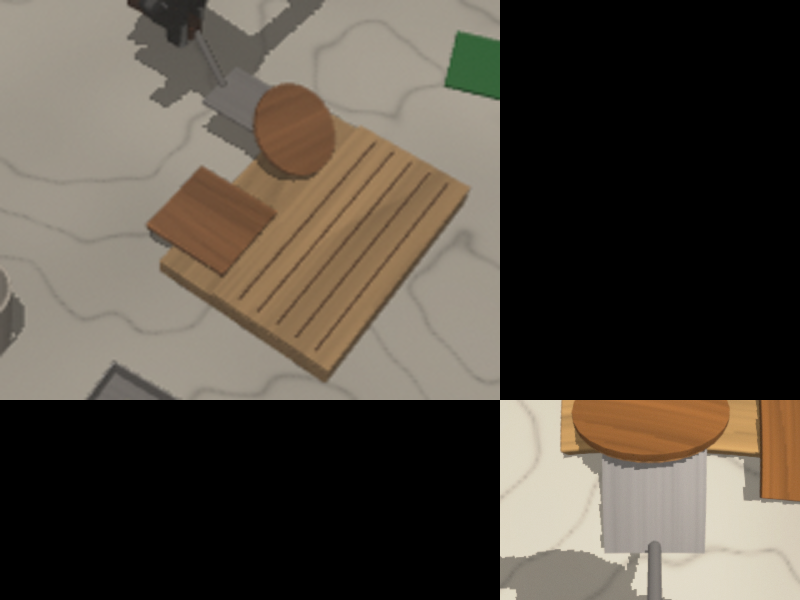

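The coaster is tilted up on the centred blade, with its far rim at the step and the square one undisturbed. I continue over the top.

```bash
python3 - <<'E'
from h import *
from plant import ctrl, effector, kinematics, get_image, get_calibration
for th in (45,54,63,72,80,88,95):
    ctrl.move_linear(arc(th),Q,speed=.04)
s=ctrl.read_state();print(s['clock'],s['tool_pos']-arc(95),s['wrist_force'].round(2))
ctrl.move_linear(tcp(.075,.088),Q,speed=.04); ctrl.hold(.5)
ctrl.move_linear(tcp(.0,.095),Q,speed=.15)
ctrl.move_linear(tcp(-.10,.12),Q,speed=.2)
z=get_calibration('scene');p,d=get_image('scene');np.savez('pics/s9.npz',p=p,d=d,**{k:np.array(v) for k,v in z.items()})
cv2.imwrite('pics/s9.png',cv2.resize(p[150:350,180:420],(800,600)[:2],interpolation=2)[:,:,::-1]);print(ctrl.read_state()['clock'])
E
```

```text
14.7667 [-6.88218514e-06  2.01376950e-04 -3.44391455e-05] [ 0.56 -0.32 -1.88]
17.2167
```

View pics/s9.png

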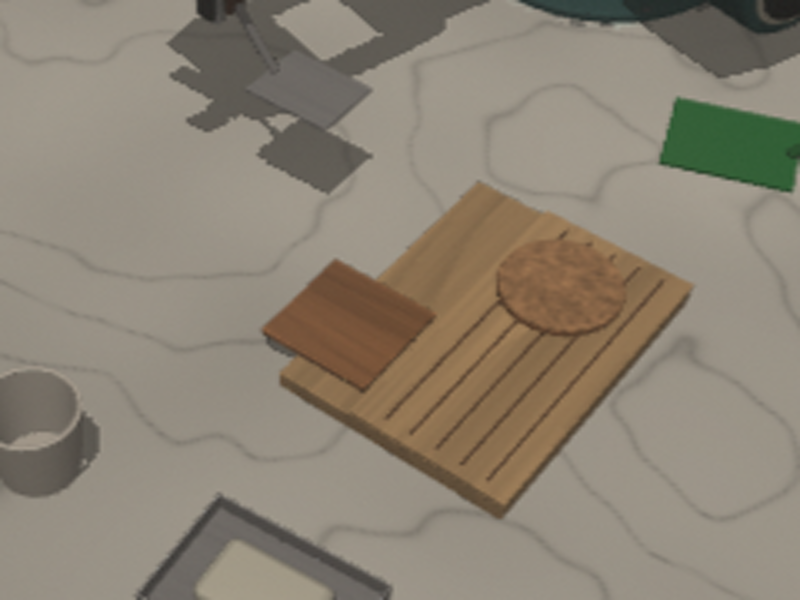

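The coaster lies flat with its cork up, fully on the raised half at (560,285). Now I put the turner back where it stood.

```bash
python3 - <<'E'
from h import *
from plant import ctrl, effector, kinematics, get_image, get_calibration
o=ori(118.9); g=np.array([.540,-.2855])
ctrl.move_ptp([*g,.105],o); ctrl.move_linear([*g,.052],o,speed=.08); ctrl.hold(.3)
print(ctrl.move_linear([*g,.0435],o,speed=.01,guard=3)); s=ctrl.read_state();print(s['tool_pos'],s['wrist_force'].round(2))
effector.command_gripper(.085); ctrl.hold(.3)
ctrl.move_linear([*g,.20],o,speed=.12); ctrl.hold(.5)
p,d=get_image('wrist');q,_=get_image('scene')
o=np.zeros((384,800,3),np.uint8);o[:,:512]=p;o[:250,512:]=q[100:350,120:408]
cv2.imwrite('pics/end.png',o[:,:,::-1]);s=ctrl.read_state();print(s['clock'],s['finger_gap'])
E
```

```text
True
[ 0.54003299 -0.28564526  0.0450485 ] [ 1.22 -0.59  5.98]
22.75 0.08462999500773086
```

View pics/end.png

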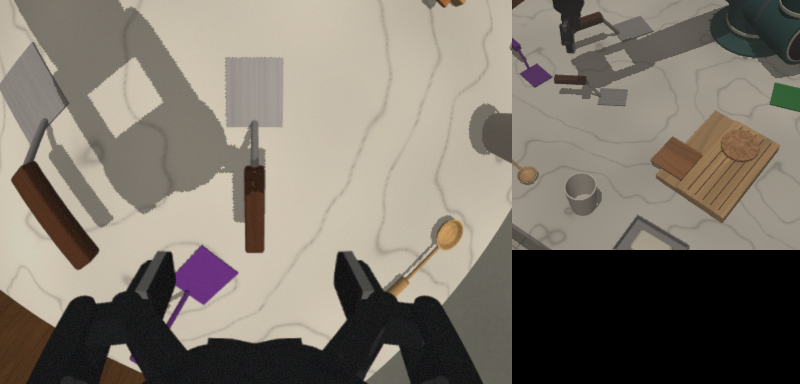

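The turner stands free on its blade at (255,150), the coaster is still cork up, and the gripper is clear.

```bash
python3 -c "
from plant import ctrl
print(ctrl.job_done())"
```

```text
the job is handed in; nothing more can be done
None
```

The job is handed in at about 23 s of the 54 s allowed: the round coaster lies cork side up on the raised half, the square coaster looks undisturbed, and the turner stands on its blade on the ledge, released.

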